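Locate a bronze foot casting in a drill jig

TASK

Pick up the bronze foot casting by its round spigot and lay it flat on the bed of the drill jig without dropping it. Push it along the bed until its long side bears on both steel dowels and its end bears on the stop screw, pressing it firmly but gently against all three at the same moment, then let go and leave it seated there, with the hammer, bowl and brush pot left alone.

Things in the scene. Friction and masses are not known exactly. Their poses are not given: they have to be found in the camera images.
- casting_grip (a point): Grip centre of the loose bronze casting (half-turn symmetric, 0.55-0.85 kg), 30 mm above its underside, on the axis of its round spigot. Plate 110 (x) by 70 (y) by 10 mm; in mid-top an upright spigot, 24 mm diameter, from 10 to 46 mm above the underside (low collar at its foot: looks only). x along the length, z up. It starts flat on the bench; either long side may face the dowels.
- jig: Drill jig fixed to the bench: dark steel bed 220 (x) by 150 (y) by 16 mm; origin at the centre of its underside, on the bench. The casting rests on the bed top, 16 mm up, and slides with about 2 to 7 N. Two dowels stand near the +y side; a casting bearing on both has its centre at y = 0 and its length along x. Other sides are open, but for the stop at +x.
- stop_face (a point): Middle of the foot of the inner (-x) face of the blue stop block at the jig's +x end: x = +74, y = 0 mm in the jig, at the bed top. Block 26 by 50 mm, 20 mm high. From this face a locked brass stop screw, 10 mm diameter, 6 mm above the bed, sticks out towards -x by 11 to 27 mm: set anew each time and not measured, so find it by touch. Bears at most 25 N. Axes as the jig.
- dowel_a: Fixed steel dowel pin standing on the jig bed, 12 mm diameter, 14 mm high; origin on its axis at the bed top, at x = -38, y = +41 mm in the jig's frame. Bears at most 25 N. The casting slides on bed, dowels and screw with a friction coefficient of about 0.45 to 0.75, so pressing it down or sideways makes it drag.
- dowel_b: The other dowel, the same in every way, at x = +38, y = +41 mm in the jig's frame.
- hammer: Bystander: loose hammer lying on the bench, about 280 mm long; leave it where it is.
- bowl: Bystander: loose copper bowl, 110 mm across, 50 mm high, origin under its middle; leave it where it is.
- brush_pot: Bystander: loose blue pot, 76 mm across, 100 mm high with brush handles up to about 230 mm, origin under its middle; leave it where it is.
Mind the look-alikes: they are no part of the job. Leave any green or pink look-alike of the part that bears casting_grip alone.

How it is judged:
On the way, in this order (a step that is already met when the one before it is completed fails the run):
1. the casting lies flat on the jig bed (z of casting_grip in the frame of jig between 0.044 and 0.048 m and angle between casting_grip's own z axis and vertical below 0.03 rad and contact force between casting and jig above 0.5 N), for 0.15 s.
2. the casting is pressed against both dowels and the stop screw at the same moment, at least 1.5 N on each, for 0.3 s (contact force between casting and dowel_a above 1.5 N and contact force between casting and dowel_b above 1.5 N and contact force between casting and screw above 1.5 N and z of casting_grip in the frame of jig below 0.048 m), for 0.3 s.
At the end, for the whole second after the job is handed in: The casting lies flat on the jig bed at rest and released, its long side within 2 mm of bearing on both dowels and square to them within 0.025 rad, its end within 2 mm of the tip of the stop screw (z of casting_grip in the frame of jig between 0.044 and 0.048 m and angle between casting_grip's own z axis and vertical below 0.03 rad and y of casting_grip in the frame of jig between -0.002 and 0.002 m and angle between the x axis of casting_grip and the x axis of jig, either way round below 0.025 rad and x of casting_grip in the frame of screw between -0.057 and -0.053 m and linear speed of casting below 0.01 m/s); the robot touches nothing.
It fails at once if a dowel is pressed with more than 25 N (contact force between anything else and dowel_a above 25 N or contact force between anything else and dowel_b above 25 N).
It fails at once if the stop screw is pressed with more than 25 N (contact force between anything else and screw above 25 N).
It fails at once if the casting is dropped or slammed (more than 60 N) onto the jig (contact force between casting and jig above 60 N).
It fails at once if the hammer, bowl or brush pot is moved by more than 15 mm (distance of any of hammer, bowl, brush_pot from where it was at the start of the episode above 0.015 m).
It also fails if it takes over 64 s, if anything falls off the work surface, if the arm or the gripper's body presses on something with over 40 N, if the wrist force passes 120 N, or if a joint passes its speed limit or range.

ROBOT

A 7-joint arm with a two-finger parallel gripper is mounted at the origin on the work surface. World frame = base frame: x ahead of the robot, y to its left, z up, the work surface at z = 0. Lengths are in m, angles in rad, forces in N, time in s.
With the tool pointing down it reaches from about 0.425 to 1.025 m from the base axis. Payload 9.4 kg.
Tool frame: the origin (TCP) lies between the finger pads; the fingertips stand 22 mm ahead of it and the grasp point (between the pads) lies 3 mm ahead of it; x points along the fingers, y is the direction in which the jaws open and shut, and the axes are right-handed (so a half turn about x gives the same grasp; the last joint's range is limited). The gripper opens to 85 mm and grips with 20 to 120 N. Pads are 22 mm wide; open, the fingers measure 114 mm over their backs; the gripper's body (76 mm by 85 mm) begins 54 mm behind the grasp point. The pads swing forward as they close: fully open they stand 13 mm farther back than shut.
Start: joints at [-1.263, 0.599, -0.003, 1.599, 0.002, 0.943, -0.08], TCP at [0.272, 0.672, 0.253] pointing down, gripper open.
Joint ranges: [-2.57, 2.57], [-0.35, 1.97], [-1.29, 1.29], [0.11, 2.56], [-1.05, 4.19], [0.11, 1.86], [-2.63, 2.63]. Speed limits (rad/s): [2.22, 2.22, 3.01, 3.01, 3.14, 3.14, 3.14].

INTERFACE

Orientations are given as a rotation vector (axis times angle).
In Python, from station import robot gives the robot as it stands.
- The arm moves only by the shell command python3 -m jog 'ROWS' [FORCE]. ROWS is JSON, a list of rows, each a list of 3 entries, a list of its own where there are three numbers: the finger opening in mm, from 0 to 85.4, then the shift along the world's x, y, z in mm, then the turn about the world's z in rad. In form: [[hand, [tx, ty, tz], turn], ...]. A call has 1 to 20 rows; each row shifts and turns the commanded pose from where the row before left it; what a row does not reach is not made up. A row lasts 1/8 s, in which the tool goes at most 62.5 mm and 10.7 degrees, less where a joint would pass 70% of its speed; a pose out of reach is approached as far as the arm can. A call with a gripper value outside its range is refused whole. The fingers move at their own pace and stop on an object; FORCE is the grip in N (left out, the last holds). Time passes only in rows, so rows that do not move let the fingers close. It gives the time, the measured TCP pose, the force and the opening at its end, in the units of the state.
- robot.observe(): the state, without advancing time (a new reading comes with each control period).
- robot.read_camera(name): name is "scene" or "top" or "wrist"; returns a dict with "image" (480x640x3 uint8, red, green, blue), "vertical_fov" (degrees; the focal length in pixels is half the picture's height over the tangent of half this angle, whatever the lens; pixels are square), "cx", "cy" (the principal point, pixels), "R" (3x3) and "t" (3): a world point X has camera coordinates R X + t. Camera axes: x right, y down, z forward; pixel columns grow to the right and rows downward; lengths in m; the calibration is good to about 2 mm. A picture is of the moment at which its call begins. There is no depth.
- robot.sign_off(): hands the job in, once; it reports no verdict.
The state is a dict: "time_s": time; "joints": joint angles; "joint_vel": joint speeds; "joint_torque": joint torques, N m; "tool_pos": TCP position; "tcp_rot": TCP orientation; "contact_force": force on the tool from outside, world axes, zero at the start; "torque": the same for the moment, N m; "gripper_width": finger opening in m.
Only numpy, scipy, OpenCV 4.12 (cv2) and the standard library are available. Lean on these libraries where they do the work, as an engineer would, in place of code of your own. Each camera call takes 0.05 s, during which the arm holds its last target.

## Working session

There is one attempt and no reset: what is moved stays moved. The work goes in short steps, Python scripts to look and compute and a shell command to move; the robot and the scene stay as the last step left them, time stands still between calls to the robot, and variables do not carry over. Pictures are saved under pics/ and viewed, and the job is handed in when it is done.

```bash
mkdir -p pics; ls
python3 - <<'E'
from station import robot
import cv2,json
s=robot.observe();print(s)
for n in("scene","top","wrist"):
    c=robot.read_camera(n);cv2.imwrite(f"pics/{n}0.png",c["image"][:,:,::-1]);print(n,c["vertical_fov"],c["cx"],c["cy"],c["R"],c["t"])
E
```

```text
pics
{'time_s': 0.0, 'joints': array([-1.26268029,  0.60014338, -0.00251965,  1.60013562,  0.00183239,
        0.94290896, -0.07979317]), 'joint_vel': array([ 5.53276348e-04,  2.95293377e-04, -6.19763608e-05,  1.29932420e-03,
       -2.34858395e-04, -1.43143395e-03,  2.21743907e-03]), 'joint_torque': array([-1.51421577e-04, -7.76473260e+01,  1.56467825e+00, -2.57976866e+01,
        1.22075147e-02,  9.38798214e-03, -1.21314116e-05]), 'tool_pos': array([0.27202423, 0.67155444, 0.25240205]), 'tcp_rot': array([ 0.30059562,  1.54975983, -0.30310518]), 'contact_force': array([ 0.53574319, -0.11244153, -0.01780004]), 'torque': array([ 0.01312171, -0.00254575,  0.0368868 ]), 'gripper_width': 0.08530936917502974}
scene 48.13843408061366 327.4753829599828 231.9546764183482 [[-0.81565343  0.57818807  0.02019983]
 [ 0.36438375  0.5405314  -0.7583207 ]
 [-0.44937062 -0.6111664  -0.65156863]] [ 0.5143144  -0.18941443  1.70720163]
top 52.33965783395121 313.8446734129067 233.02191284430066 [[-0.02008275 -0.99979764  0.00116413]
 [-0.9786537   0.01941981 -0.20459671]
 [ 0.2045327  -0.00524814 -0.97884566]] [0.0093925  0.62479208 1.24032758]
wrist 68.30254947329448 314.1996698136271 243.3674044158325 [[ 0.37530355  0.92690098 -0.00135065]
 [ 0.88890931 -0.359507    0.28389251]
 [ 0.26265468 -0.10774647 -0.95885516]] [-0.7244158  -0.03739024  0.37804957]
```

View pics/scene0.png

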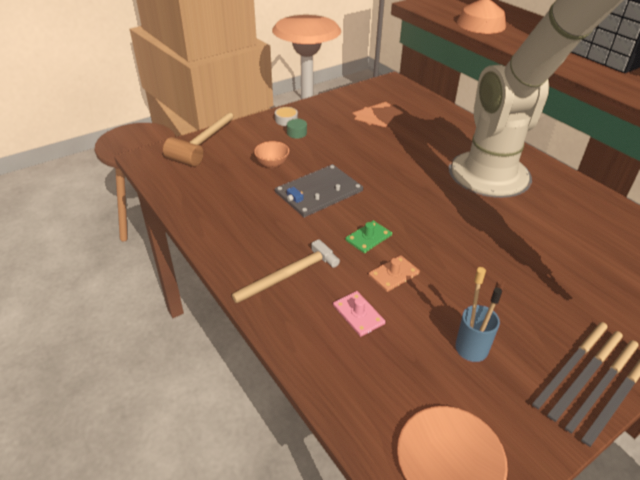

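View pics/top0.png

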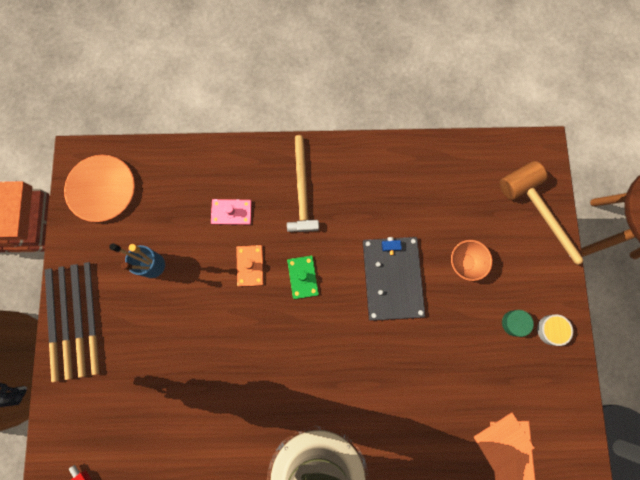

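View pics/wrist0.png

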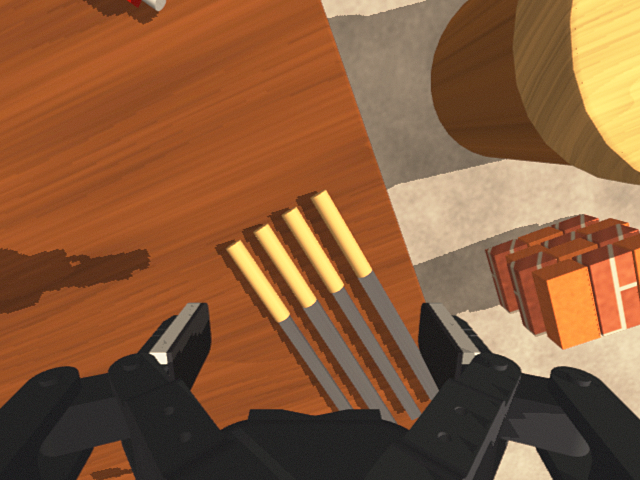

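The top view shows the bronze casting at about (250,265) and the look-alikes at (303,277), green, and (231,211), pink. The jig is at (393,278), with its stop block at (391,244) and dowels at (378,265) and (380,292). I'll zoom in.

```bash
cat > h.py <<'E'
import numpy as np,cv2
def f(c): return 240/np.tan(np.radians(c["vertical_fov"])/2)
def unproj(c,u,v,z):
    d=np.array([(u-c["cx"])/f(c),(v-c["cy"])/f(c),1.]);R=np.array(c["R"]);t=np.array(c["t"])
    o=-R.T@t;w=R.T@d;return o+w*(z-o[2])/w[2]
def proj(c,X):
    p=np.array(c["R"])@X+np.array(c["t"]);return np.array([c["cx"],c["cy"]])+f(c)*p[:2]/p[2]
E
python3 - <<'E'
from station import robot
import cv2
from h import *
c=robot.read_camera("top")
im=c["image"][:,:,::-1]
a=cv2.resize(im[225:335,225:435],None,fx=3.8,fy=3.8,interpolation=cv2.INTER_CUBIC);cv2.imwrite("pics/top1.png",a)
for n,u,v,z in(("cast",250,265,.01),("spig",250,264,.046),("green",303,277,.01),("jig",393.5,278,.016)):print(n,unproj(c,u,v,z))
E
```

```text
cast [0.54998569 0.17384078 0.01      ]
spig [0.54749202 0.16926181 0.046     ]
green [0.51401769 0.02874205 0.01      ]
jig [ 0.50567291 -0.21758189  0.016     ]
```

View pics/top1.png

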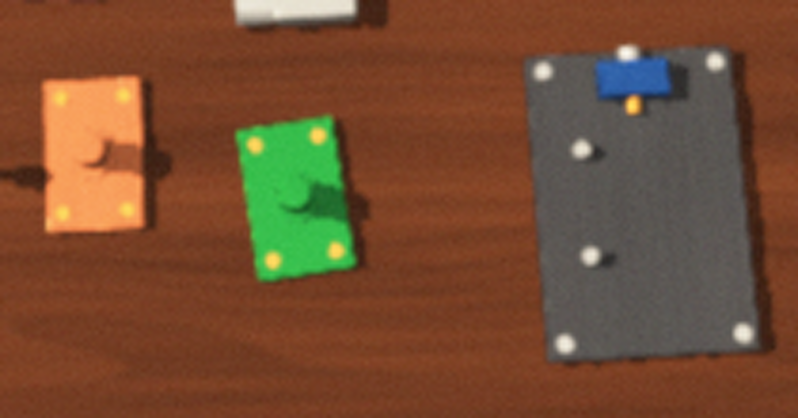

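The crop shows the casting's corners and the jig's corners, dowels, blue stop and brass screw tip (633,105) clearly. Next I'll measure them.

Run:
```python
from station import robot
import cv2
from h import *
s=3.8
T=robot.read_camera("top")
def rect(c,cn,z):
    P=np.array([unproj(c,225+(u+.5)/s-.5,225+(v+.5)/s-.5,z)[:2] for u,v in cn])
    ctr=P.mean(0);a=(P[0]+P[1]-P[2]-P[3]);yaw=np.arctan2(a[1],a[0])
    print(ctr.round(4),"L",np.linalg.norm(a)/2,"W",np.linalg.norm(P[0]+P[3]-P[1]-P[2])/2,"yaw",yaw);return ctr,yaw
rect(T,[(42,80),(140,76),(145,228),(47,232)],.01)
rect(T,[(527,59),(733,46),(758,348),(548,361)],.016)
# segmented casting
im=T["image"].astype(int);m=((im[...,0]>190)&(im[...,1]>100)&(im[...,2]<150)).astype(np.uint8)
m[:, :232]=0;m[:,272:]=0;m[:240]=0;m[295:]=0
m=cv2.morphologyEx(m,cv2.MORPH_CLOSE,np.ones((9,9)))
cs=max(cv2.findContours(m,0,cv2.CHAIN_APPROX_NONE)[0],key=cv2.contourArea)[:,0]
P=np.array([unproj(T,u,v,.01)[:2] for u,v in cs],np.float32)
print("seg",cv2.minAreaRect(P*1000))
for n,u,v,z in(("scr",633,105,.022),("dA",590,256,.030),("dB",581,149,.030),("blue",633,78,.036),):
    print(n,unproj(T,225+(u+.5)/s-.5,225+(v+.5)/s-.5,z))
S=robot.read_camera("scene");g=S["image"][:,:,::-1]
cv2.imwrite("pics/sc1.png",cv2.resize(g[160:300,260:430],None,fx=4.2,fy=4.2,interpolation=cv2.INTER_CUBIC))
```

```text
[0.5501 0.1759] L 0.11096938114299264 W 0.07084092948707149 yaw 0.03954087826999408
[ 0.507  -0.2174] L 0.2170233675647572 W 0.14961299641373352 yaw 0.02252778358995194
seg ((549.8519897460938, 176.60653686523438), (111.0870132446289, 69.88754272460938), 2.28220534324646)
scr [ 0.57572276 -0.2140862   0.022     ]
dA [ 0.46730653 -0.17681463  0.03      ]
dB [ 0.54338461 -0.17402849  0.03      ]
blue [ 0.5929652  -0.21280269  0.036     ]
```

View pics/sc1.png

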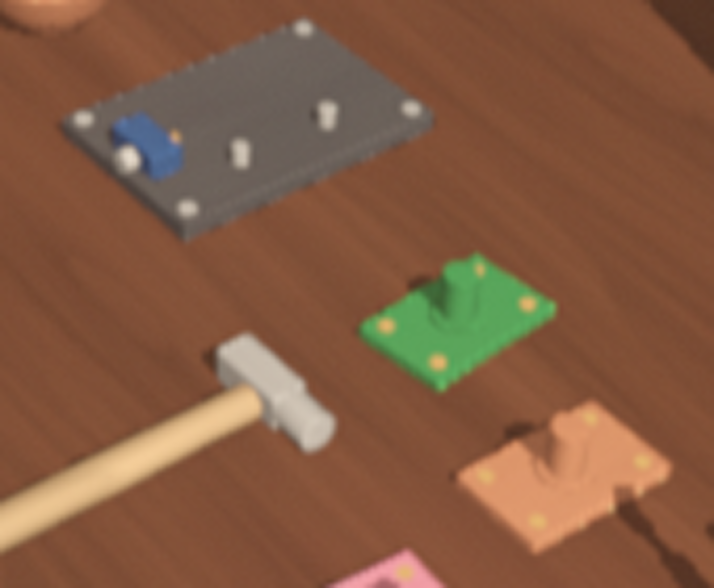

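Run:
```python
from station import robot
from scipy.spatial.transform import Rotation as R
s=robot.observe();M=R.from_rotvec(s["tcp_rot"]).as_matrix();print(M.round(3),s["time_s"])
import numpy as np
print("jaw yaw",np.arctan2(M[1,1],M[0,1]))
```

```text
[[-0.     0.375  0.927]
 [-0.001  0.927 -0.375]
 [-1.    -0.001  0.   ]] 0.3
jaw yaw 1.1860361332106042
```

```bash
python3 -m jog '[[85,[15,-50,0],-0.14],[85,[20,-50,0],-0.14],[85,[20,-50,0],-0.14],[85,[20,-50,0],-0.14],[85,[25,-50,0],-0.14],[85,[28,-50,0],-0.14],[85,[35,-50,0],-0.14],[85,[38,-50,0],-0.14],[85,[38,-50,-10],-0.026],[85,[39,-45,-30],0],[85,[0,0,-30],0],[85,[0,0,0],0],[85,[0,0,0],0]]'
python3 - <<'E'
from station import robot
import cv2
c=robot.read_camera("wrist");cv2.imwrite("pics/w1.png",c["image"][:,:,::-1])
import pickle;pickle.dump(c,open("w1.pkl","wb"))
E
```

```text
time_s: 1.92
tool_pos: [0.5469, 0.1817, 0.1861]
tcp_rot: [1.179, 1.228, -1.178]
contact_force: [-0.4, -0.1, 0.8]
gripper_width: 0.085
```

View pics/w1.png

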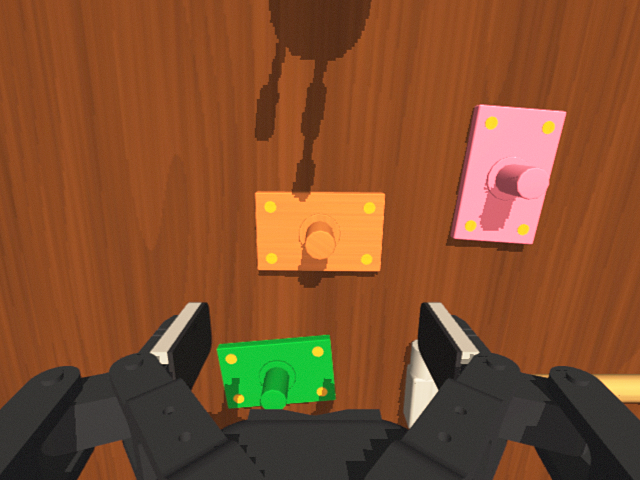

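The wrist view shows the bronze casting's four dots at (270,208), (369,208), (366,259) and (272,258), with the spigot top at (320,244).

Run:
```python
from h import *
import pickle
from scipy.spatial.transform import Rotation as R
from station import robot
c=pickle.load(open("w1.pkl","rb"));s=robot.observe();M=R.from_rotvec(s["tcp_rot"]).as_matrix()
print(s["tool_pos"],"jaw",np.arctan2(M[1,1],M[0,1]))
im=c["image"].astype(int)
m=((im[...,0]>200)&(im[...,1]>180)&(im[...,2]<90)).astype(np.uint8)
n,l,st,ce=cv2.connectedComponentsWithStats(m)
D=[ce[i] for i in range(1,n) if st[i,4]>30 and 250<ce[i][0]<385 and 190<ce[i][1]<275];print(np.round(D,1))
P=np.array([unproj(c,*d,.0105)[:2] for d in D]);print(P.round(4),P.mean(0))
print("spig",unproj(c,320,244,.046))
v=np.sort(P.view());r=cv2.minAreaRect((P*1000).astype(np.float32));print(r)
```

```text
[0.5470001  0.18189898 0.18645343] jaw 0.04144214215064969
[[273.  193. ]
 [269.8 206.4]
 [369.2 207.6]
 [271.3 258. ]
 [366.3 258.9]]
[[0.5121 0.2089]
 [0.5095 0.1975]
 [0.5934 0.1999]
 [0.5111 0.1516]
 [0.5948 0.1541]] [0.54415765 0.18239965]
spig [0.55223425 0.17663533 0.046     ]
((551.953857421875, 181.47579956054688), (83.95682525634766, 57.290042877197266), 1.7464581727981567)
```

```bash
python3 -m jog '[[85,[5,-6,-30],-0.012],[85,[0,0,-40],0],[85,[0,0,-40],0],[85,[0,0,-30],0],[85,[0,0,-9],0],[85,[0,0,0],0],[85,[0,0,0],0]]'
python3 - <<'E'
from station import robot
import cv2
c=robot.read_camera("wrist");cv2.imwrite("pics/w2.png",c["image"][:,:,::-1])
print(robot.observe()["tool_pos"])
E
```

```text
time_s: 2.85
tool_pos: [0.5526, 0.1754, 0.0378]
tcp_rot: [1.19, 1.222, -1.186]
contact_force: [0.3, 0.7, 0.2]
gripper_width: 0.0851
[0.55256998 0.1753174  0.0377494 ]
```

View pics/w2.png

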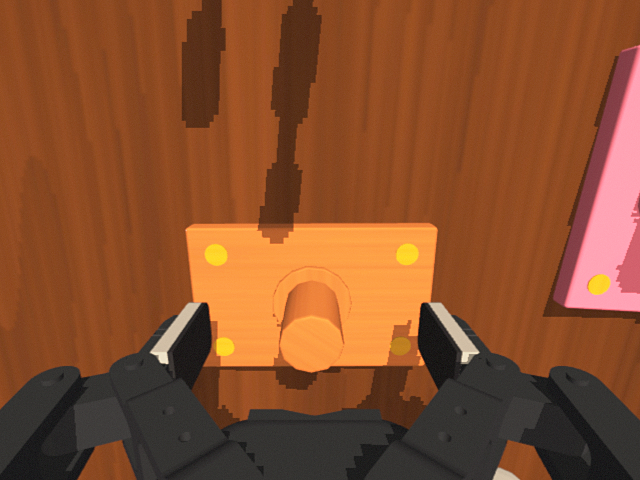

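```bash
python3 -m jog '[[20,[0,0,0],0],[20,[0,0,0],0],[20,[0,0,0],0],[20,[0,0,0],0],[20,[0,0,0],0],[20,[0,0,0],0],[20,[0,0,0],0]]' 60; python3 -m jog '[[20,[0,0,10],0],[20,[0,0,30],0],[20,[0,0,40],0],[20,[0,0,20],0],[20,[0,0,0],0],[20,[0,0,0],0]]'
```

```text
time_s: 3.78
tool_pos: [0.5517, 0.1749, 0.0366]
tcp_rot: [1.189, 1.223, -1.189]
contact_force: [-1.3, 0.6, 5.4]
gripper_width: 0.0226
time_s: 4.53
tool_pos: [0.5512, 0.1749, 0.1355]
tcp_rot: [1.187, 1.223, -1.19]
contact_force: [-1.1, -0.4, -5.4]
gripper_width: 0.0223
```

```bash
python3 -m jog '[[20,[-3,-20,0],0],[20,[-7,-45,0],0],[20,[-8,-50,0],0],[20,[-9,-50,0],0],[20,[-9,-50,0],0],[20,[-9,-50,0],0],[20,[-8,-50,0],0],[20,[-8,-48,0],0],[20,[-5,-30,0],0],[20,[-3,-15,0],0],[20,[0,0,0],0],[20,[0,0,0],0]]'
python3 - <<'E'
from station import robot
import cv2,pickle
from scipy.spatial.transform import Rotation as R
for n in("wrist","top"):
    c=robot.read_camera(n);pickle.dump(c,open(n+"3.pkl","wb"));cv2.imwrite(f"pics/{n}3.png",c["image"][:,:,::-1])
    if n=="wrist":
        s=robot.observe();M=R.from_rotvec(s["tcp_rot"]).as_matrix();print(s["tool_pos"],M)
im=c["image"][:,:,::-1]
cv2.imwrite("pics/top3.png",cv2.resize(im[190:330,320:500],None,fx=4,fy=4,interpolation=cv2.INTER_CUBIC))
E
```

```text
time_s: 6.02
tool_pos: [0.4829, -0.2317, 0.136]
tcp_rot: [1.188, 1.224, -1.187]
contact_force: [0.2, 0.3, -5.2]
gripper_width: 0.0223
[ 0.48307969 -0.23152513  0.13607485] [[-4.69083328e-04  9.99549591e-01  3.00065872e-02]
 [ 8.97853296e-04  3.00069994e-02 -9.99549285e-01]
 [-9.99999487e-01 -4.41930392e-04 -9.11524678e-04]]
```

View pics/wrist3.png

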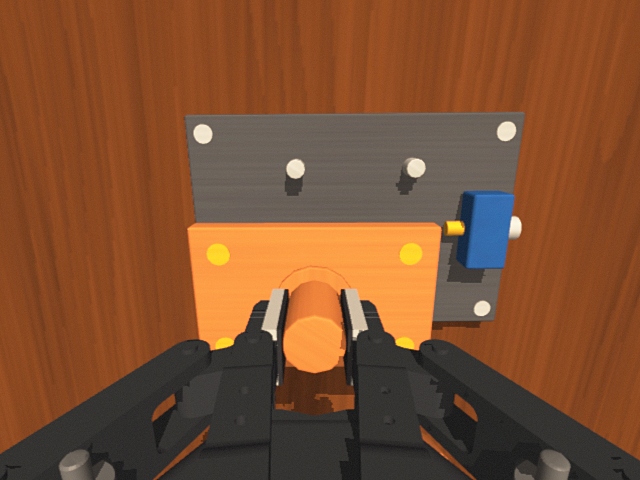

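View pics/top3.png

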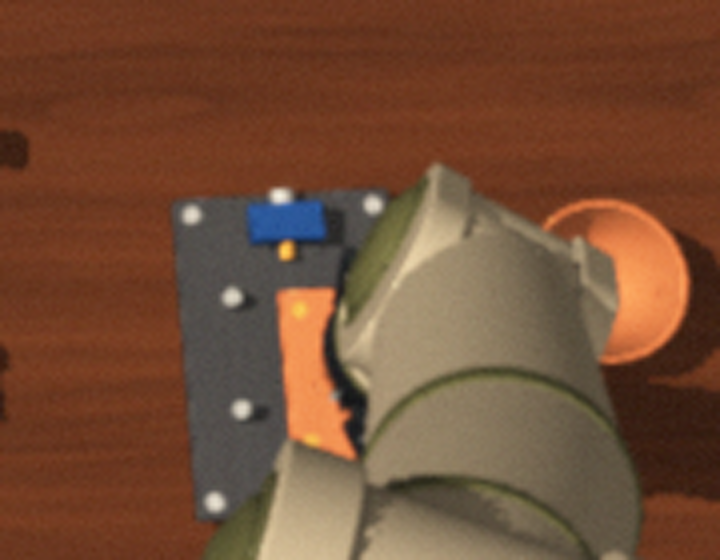

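The wrist view shows the dowel tops at (295,169) and (415,168), the bed's far corners at (187,116) and (523,113), the screw tip at about (443,228), and the casting edge from (189,224) to (441,222).

Run:
```python
from h import *
import pickle
c=pickle.load(open("wrist3.pkl","rb"))
U=lambda u,v,z:unproj(c,u,v,z)[:2]
a=U(295,168.5,.030);b=U(415,167.5,.030);d=b-a;print("dow",a,b,"yaw",np.arctan2(d[1],d[0]),np.linalg.norm(d))
yaw=np.arctan2(d[1],d[0]);m=(a+b)/2
p=U(187,115.5,.016);q=U(523,113,.016);e=q-p;ye=np.arctan2(e[1],e[0]);print("bed far edge",p,q,ye,np.linalg.norm(e))
def fr(y):return np.array([[np.cos(y),-np.sin(y)],[np.sin(y),np.cos(y)]])
for y in(yaw,ye,):print("ctr",m-fr(y)@[0,.041],(p+q)/2-fr(y)@[0,.075])
o=m-fr(ye)@[0,.041]
for n,uv in(("scr tip",(443,228)),("scr root",(462,228))):print(n,fr(ye).T@(U(*uv,.027)-o))
zt=.136-.0366+.010
g=U(189,224,zt);h=U(441,223,zt);k=h-g;print("cast edge",g,h,np.arctan2(k[1],k[0]),np.linalg.norm(k),(g+h)/2)
dots=[(218,254),(411,254)];g,h=[U(*x,zt) for x in dots];k=h-g;print(np.arctan2(k[1],k[0]),np.linalg.norm(k))
```

```text
dow [ 0.46983444 -0.17785541] [ 0.54486354 -0.17503181] yaw 0.03761571819645583 0.07508221176064375
bed far edge [ 0.39976689 -0.14779781] [ 0.61389826 -0.13996901] 0.03654442869556473 0.21427443211460465
ctr [ 0.50889087 -0.21741461] [ 0.50965309 -0.21883035]
ctr [ 0.50884698 -0.21741624] [ 0.5095728  -0.21883333]
scr tip [0.05990751 0.00118357]
scr root [0.07255402 0.0010922 ]
cast edge [ 0.42922245 -0.19600683] [ 0.53600941 -0.19243906] 0.033397755611605226 0.10684654298956853 [ 0.48261593 -0.19422294]
0.029263212798153058 0.08392157081914475
```

```bash
python3 -m jog '[[20,[0,0,-25],0.006],[20,[0,0,-30],0],[20,[0,0,-17],0],[20,[0,0,-6],0],[20,[0,0,0],0],[20,[0,0,0],0]]'; for i in 1; do python3 -m jog '[[20,[0,0,-2],0],[20,[0,0,-1],0],[20,[0,0,0],0]]'; done
```

```text
time_s: 6.88
tool_pos: [0.4833, -0.2333, 0.0591]
tcp_rot: [1.184, 1.224, -1.184]
contact_force: [0.5, -0.3, -5.6]
gripper_width: 0.0223
time_s: 7.25
tool_pos: [0.4829, -0.2331, 0.0554]
tcp_rot: [1.184, 1.225, -1.184]
contact_force: [0.4, 1.1, -5.2]
gripper_width: 0.0222
```

```bash
python3 -m jog '[[20,[0,0,-1],0],[20,[0,0,-1],0],[20,[0,0,0],0]]'; python3 -m jog '[[20,[0,0,-0.5],0],[20,[0,0,0],0]]'; python3 -m jog '[[20,[0,0,-0.5],0],[20,[0,0,0],0]]'
```

```text
time_s: 7.62
tool_pos: [0.4828, -0.2331, 0.0532]
tcp_rot: [1.184, 1.225, -1.184]
contact_force: [0.5, -0.7, -6.2]
gripper_width: 0.0224
time_s: 7.88
tool_pos: [0.4828, -0.2331, 0.0528]
tcp_rot: [1.184, 1.225, -1.184]
contact_force: [-0.2, -0.1, -6.3]
gripper_width: 0.0222
time_s: 8.12
tool_pos: [0.4829, -0.2331, 0.0526]
tcp_rot: [1.184, 1.225, -1.184]
contact_force: [-0.5, 0.1, 2.2]
gripper_width: 0.0225
```

```bash
python3 -m jog '[[20,[0,0,0.1],0],[20,[-0.1,3,0],0],[20,[-0.2,4,0],0],[20,[-0.1,4,0],0],[20,[0,1,0],0],[20,[0,0,0],0]]'; python3 -m jog '[[20,[0,1,0],0],[20,[0,0,0],0]]'
```

```text
time_s: 8.88
tool_pos: [0.4829, -0.2212, 0.0527]
tcp_rot: [1.184, 1.224, -1.184]
contact_force: [0.9, -4.1, 4.7]
gripper_width: 0.0224
time_s: 9.12
tool_pos: [0.4828, -0.2205, 0.0526]
tcp_rot: [1.184, 1.224, -1.184]
contact_force: [0.8, -5.5, 5.0]
gripper_width: 0.0223
```

```bash
python3 -m jog '[[20,[0,0.5,0.2],0],[20,[0,0,0],0]]'; python3 -m jog '[[20,[0,0.5,0],0],[20,[0,0,0],0]]'; python3 -m jog '[[20,[0,0.5,0],0],[20,[0,0,0],0]]'
```

```text
time_s: 9.38
tool_pos: [0.4826, -0.2196, 0.0526]
tcp_rot: [1.184, 1.225, -1.184]
contact_force: [0.2, -4.4, 3.1]
gripper_width: 0.0224
time_s: 9.62
tool_pos: [0.4826, -0.2193, 0.0526]
tcp_rot: [1.184, 1.225, -1.184]
contact_force: [1.2, -5.4, 2.6]
gripper_width: 0.0224
time_s: 9.88
tool_pos: [0.4826, -0.2193, 0.0527]
tcp_rot: [1.184, 1.224, -1.185]
contact_force: [0.9, -5.8, 2.4]
gripper_width: 0.0224
```

```bash
python3 -m jog '[[20,[0,0.5,0],0],[20,[0,0,0],0]]'; python3 -m jog '[[20,[0,0.5,0],0],[20,[0,0,0],0]]'
python3 - <<'E'
from station import robot
import cv2
c=robot.read_camera("wrist");cv2.imwrite("pics/w4.png",c["image"][:,:,::-1]);print(robot.observe()["torque"])
E
```

```text
time_s: 10.12
tool_pos: [0.4826, -0.2192, 0.0527]
tcp_rot: [1.184, 1.223, -1.185]
contact_force: [0.7, -8.4, 1.4]
gripper_width: 0.0224
time_s: 10.38
tool_pos: [0.4826, -0.2191, 0.0527]
tcp_rot: [1.184, 1.223, -1.185]
contact_force: [0.0, -9.4, 0.9]
gripper_width: 0.0225
[-1.99732804  0.04462669  0.10303724]
```

View pics/w4.png

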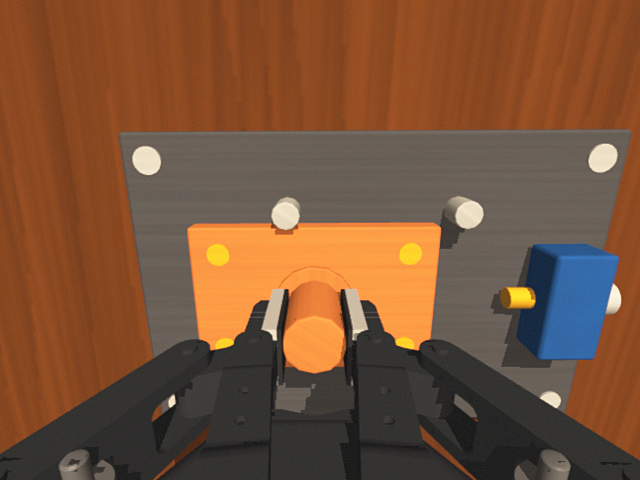

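```bash
python3 -m jog '[[20,[0,-2,0],0],[20,[0,-2,0],0],[20,[0,0,0],0],[20,[4,0.1,0],0],[20,[5,0.2,0],0],[20,[5,0.2,0],0],[20,[5,0.2,0],0],[20,[4,0.1,0],0],[20,[0,0,0],0],[20,[0,0,0],0]]'; python3 -m jog '[[20,[1,0,0],0],[20,[1,0.1,0],0],[20,[0,0,0],0]]'
```

```text
time_s: 11.68
tool_pos: [0.5011, -0.2193, 0.0526]
tcp_rot: [1.183, 1.233, -1.188]
contact_force: [-11.3, -0.2, 14.5]
gripper_width: 0.0224
time_s: 12.05
tool_pos: [0.5025, -0.2194, 0.0526]
tcp_rot: [1.183, 1.234, -1.189]
contact_force: [-12.4, 0.8, 15.8]
gripper_width: 0.0224
```

```bash
python3 -m jog '[[20,[0,0,0.4],0],[20,[0,0,0],0]]'; python3 -m jog '[[20,[0,0,0.3],0],[20,[0,0,0],0]]'
```

```text
time_s: 12.3
tool_pos: [0.505, -0.2194, 0.0526]
tcp_rot: [1.183, 1.23, -1.186]
contact_force: [-5.5, -0.4, 6.2]
gripper_width: 0.0225
time_s: 12.55
tool_pos: [0.5075, -0.22, 0.0528]
tcp_rot: [1.184, 1.226, -1.184]
contact_force: [0.1, 0.3, -4.9]
gripper_width: 0.0226
```

```bash
python3 -m jog '[[20,[1.5,0.1,0],0],[20,[1.5,0,0],0],[20,[0,0,0],0]]'; python3 -m jog '[[20,[1,0,0],0],[20,[0,0,0],0]]'; python3 -m jog '[[20,[1,0,0],0],[20,[0,0,0],0]]'
```

```text
time_s: 12.92
tool_pos: [0.5107, -0.2205, 0.0532]
tcp_rot: [1.184, 1.225, -1.184]
contact_force: [0.1, -0.5, -5.7]
gripper_width: 0.0227
time_s: 13.18
tool_pos: [0.5116, -0.2206, 0.0533]
tcp_rot: [1.184, 1.225, -1.184]
contact_force: [0.6, -0.4, -5.1]
gripper_width: 0.0221
time_s: 13.42
tool_pos: [0.5126, -0.2206, 0.0533]
tcp_rot: [1.184, 1.225, -1.184]
contact_force: [0.6, 0.2, -5.4]
gripper_width: 0.0225
```

```bash
python3 -m jog '[[20,[1,0,0],0],[20,[0,0,0],0]]'; python3 -m jog '[[20,[1,0,0],0],[20,[0,0,0],0]]';python3 -m jog '[[20,[0.5,0,0],0],[20,[0,0,0],0]]'
```

```text
time_s: 13.68
tool_pos: [0.5136, -0.2206, 0.0533]
tcp_rot: [1.184, 1.225, -1.184]
contact_force: [-0.6, -0.7, -5.0]
gripper_width: 0.0224
time_s: 13.92
tool_pos: [0.5146, -0.2206, 0.0533]
tcp_rot: [1.184, 1.225, -1.184]
contact_force: [-0.1, 0.5, -5.6]
gripper_width: 0.0223
time_s: 14.18
tool_pos: [0.515, -0.2206, 0.0533]
tcp_rot: [1.184, 1.225, -1.184]
contact_force: [-0.1, 0.2, -6.6]
gripper_width: 0.0225
```

```bash
python3 -m jog '[[20,[0.5,0,0],0],[20,[0,0,0],0]]'; python3 -m jog '[[20,[0.5,0,0],0],[20,[0,0,0],0]]'
python3 - <<'E'
from station import robot
import cv2
c=robot.read_camera("wrist");cv2.imwrite("pics/w5.png",c["image"][:,:,::-1])
E
```

```text
time_s: 14.42
tool_pos: [0.5155, -0.2206, 0.0533]
tcp_rot: [1.184, 1.225, -1.184]
contact_force: [-0.0, -0.4, -6.0]
gripper_width: 0.0223
time_s: 14.68
tool_pos: [0.516, -0.2206, 0.0533]
tcp_rot: [1.184, 1.225, -1.184]
contact_force: [-0.3, -0.7, -6.2]
gripper_width: 0.0223
```

View pics/w5.png

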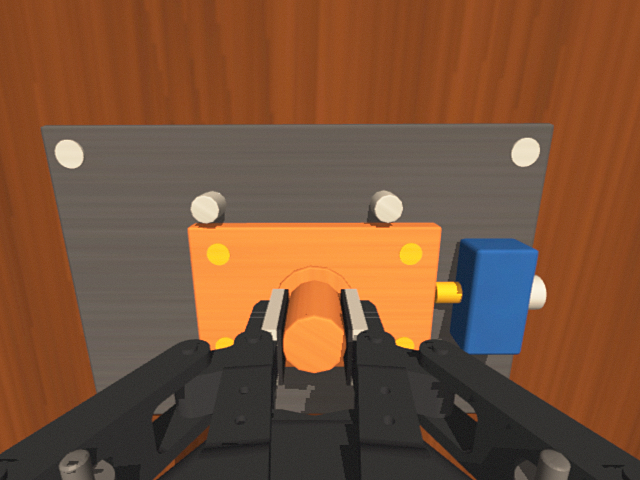

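The casting's end is nearly touching the screw tip at about (437,292), and both dowels are close to its edge.

```bash
python3 -m jog '[[20,[0.5,0,-0.4],0],[20,[0,0,0],0]]'; python3 -m jog '[[20,[0.5,0,0],0],[20,[0,0,0],0]]'; python3 -m jog '[[20,[0.5,0,0],0],[20,[0,0,0],0]]'
```

```text
time_s: 14.98
tool_pos: [0.5165, -0.2206, 0.0529]
tcp_rot: [1.184, 1.225, -1.184]
contact_force: [0.9, 0.3, -6.3]
gripper_width: 0.0224
time_s: 15.22
tool_pos: [0.5168, -0.2206, 0.0529]
tcp_rot: [1.184, 1.225, -1.184]
contact_force: [-1.5, -0.1, -5.5]
gripper_width: 0.022
time_s: 15.48
tool_pos: [0.5169, -0.2206, 0.0529]
tcp_rot: [1.184, 1.226, -1.185]
contact_force: [-4.3, 0.4, -4.0]
gripper_width: 0.0223
```

```bash
python3 -m jog '[[20,[-1,0,0],0],[20,[0,1,0],0],[20,[0,1,0],0],[20,[0,0,0],0]]'; python3 -m jog '[[20,[0,0.5,0],0],[20,[0,0,0],0]]'; python3 -m jog '[[20,[0,0.5,0],0],[20,[0,0,0],0]]'; python3 -m jog '[[20,[0,0.5,0],0],[20,[0,0,0],0]]'
```

```text
time_s: 15.98
tool_pos: [0.5167, -0.2184, 0.0529]
tcp_rot: [1.184, 1.225, -1.184]
contact_force: [0.3, 0.3, -5.4]
gripper_width: 0.0225
time_s: 16.23
tool_pos: [0.5167, -0.2182, 0.053]
tcp_rot: [1.184, 1.225, -1.184]
contact_force: [0.1, -0.2, -6.4]
gripper_width: 0.0225
time_s: 16.48
tool_pos: [0.5166, -0.218, 0.053]
tcp_rot: [1.184, 1.224, -1.184]
contact_force: [-0.4, -2.6, -5.6]
gripper_width: 0.0225
time_s: 16.73
tool_pos: [0.5167, -0.2179, 0.0531]
tcp_rot: [1.184, 1.223, -1.185]
contact_force: [0.3, -5.9, -4.8]
gripper_width: 0.0224
```

```bash
python3 -m jog '[[20,[0.5,0,-0.2],0],[20,[0.5,0.3,0],0],[20,[0,0,0],0]]'; python3 -m jog '[[20,[0.5,0.5,0],0],[20,[0,0,0],0]]'; python3 -m jog '[[20,[0.5,0.5,0],0],[20,[0,0,0],0]]'
```

```text
time_s: 17.1
tool_pos: [0.5168, -0.2179, 0.0529]
tcp_rot: [1.184, 1.224, -1.186]
contact_force: [-2.0, -6.5, -2.5]
gripper_width: 0.0226
time_s: 17.35
tool_pos: [0.5168, -0.2178, 0.053]
tcp_rot: [1.184, 1.224, -1.187]
contact_force: [-3.6, -7.8, -1.1]
gripper_width: 0.0225
time_s: 17.6
tool_pos: [0.5168, -0.2177, 0.053]
tcp_rot: [1.184, 1.224, -1.188]
contact_force: [-4.9, -10.1, -0.2]
gripper_width: 0.0224
```

```bash
python3 -m jog '[[20,[0.5,0,0],0],[20,[0.5,0.2,0],0],[20,[0,0,0],0]]'; python3 -m jog '[[20,[0.7,0.3,0],0],[20,[0,0,0],0],[20,[0,0,0],0]]'
python3 - <<'E'
from station import robot
import cv2
from scipy.spatial.transform import Rotation as R
import numpy as np
s=robot.observe();M=R.from_rotvec(s["tcp_rot"]).as_matrix();print("jaw",np.arctan2(M[1,1],M[0,1]),"ax",M[:,0],s["torque"],s["contact_force"])
c=robot.read_camera("wrist");cv2.imwrite("pics/w6.png",c["image"][:,:,::-1])
E
```

```text
time_s: 17.98
tool_pos: [0.5169, -0.2178, 0.053]
tcp_rot: [1.184, 1.225, -1.189]
contact_force: [-7.8, -11.0, 1.2]
gripper_width: 0.0224
time_s: 18.35
tool_pos: [0.5169, -0.2177, 0.0529]
tcp_rot: [1.183, 1.225, -1.19]
contact_force: [-9.0, -10.5, 2.1]
gripper_width: 0.0224
jaw 0.03079088520273629 ax [-0.00410108 -0.0016167  -0.99999028] [-2.3306265   1.92613982  0.17691544] [ -8.96073893 -10.48716653   2.14151034]
```

View pics/w6.png

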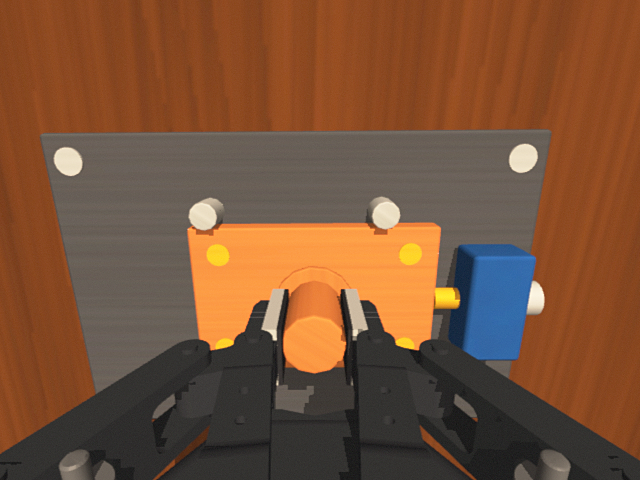

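```bash
cat > st.py <<'E'
from station import robot
from scipy.spatial.transform import Rotation as R
import numpy as np
s=robot.observe();M=R.from_rotvec(s["tcp_rot"]).as_matrix();print("jaw",np.arctan2(M[1,1],M[0,1]).round(4),"M",s["torque"].round(3),"F",s["contact_force"].round(1))
E
python3 -m jog '[[20,[0.3,0.5,0],0],[20,[0.3,0.5,0],0],[20,[0,0,0],0],[20,[0,0,0],0],[20,[0,0,0],0]]'; python3 st.py
python3 -m jog '[[20,[0,0,0],0.004],[20,[0,0,0],0],[20,[0,0,0],0],[20,[0,0,0],0]]'; python3 st.py
python3 -m jog '[[20,[0,0,0],0.004],[20,[0,0,0],0],[20,[0,0,0],0],[20,[0,0,0],0]]'; python3 st.py
```

```text
time_s: 19.02
tool_pos: [0.517, -0.2176, 0.053]
tcp_rot: [1.183, 1.225, -1.192]
contact_force: [-11.4, -13.4, 4.4]
gripper_width: 0.0225
jaw 0.0299 M [-2.985  2.231  0.219] F [-11.4 -13.4   4.4]
time_s: 19.52
tool_pos: [0.517, -0.2176, 0.053]
tcp_rot: [1.181, 1.227, -1.189]
contact_force: [-11.4, -12.7, 3.0]
gripper_width: 0.0224
jaw 0.0335 M [-2.968  2.238  0.068] F [-11.4 -12.7   3. ]
time_s: 20.02
tool_pos: [0.517, -0.2177, 0.053]
tcp_rot: [1.178, 1.228, -1.186]
contact_force: [-11.4, -13.5, 2.9]
gripper_width: 0.0227
jaw 0.0372 M [-2.949  2.239 -0.027] F [-11.4 -13.5   2.9]
```

```bash
python3 -m jog '[[20,[0,0,0],0.004],[20,[0,0,0],0],[20,[0,0,0],0],[20,[0,0,0],0]]'; python3 st.py
python3 -m jog '[[20,[0,0,0],0.004],[20,[0,0,0],0],[20,[0,0,0],0],[20,[0,0,0],0]]'; python3 st.py
python3 - <<'E'
from station import robot
import cv2
c=robot.read_camera("wrist");g=c["image"][:,:,::-1];cv2.imwrite("pics/w7.png",cv2.resize(g[180:320,170:490],None,fx=2.5,fy=2.5,interpolation=cv2.INTER_CUBIC))
E
```

```text
time_s: 20.52
tool_pos: [0.517, -0.2177, 0.053]
tcp_rot: [1.175, 1.23, -1.184]
contact_force: [-11.8, -13.3, 2.6]
gripper_width: 0.0224
jaw 0.0408 M [-2.923  2.177 -0.133] F [-11.8 -13.3   2.6]
time_s: 21.02
tool_pos: [0.517, -0.2177, 0.053]
tcp_rot: [1.173, 1.232, -1.181]
contact_force: [-10.8, -12.9, 4.0]
gripper_width: 0.0223
jaw 0.0445 M [-2.947  2.187 -0.278] F [-10.8 -12.9   4. ]
```

View pics/w7.png

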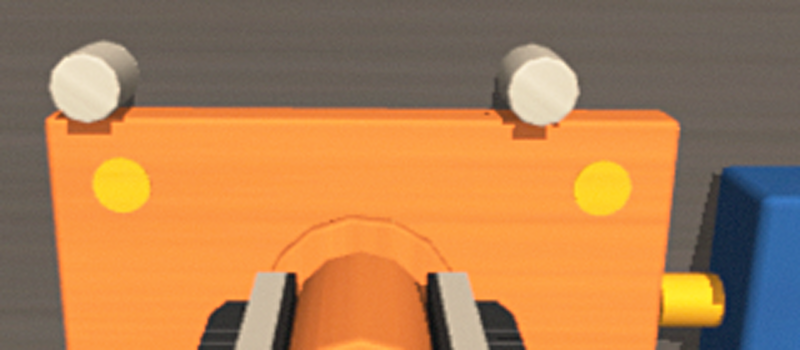

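```bash
python3 -m jog '[[20,[0.5,0.2,0],-0.004],[20,[0.3,0,0],-0.003],[20,[0,0,0],0],[20,[0,0,0],0],[20,[0,0,0],0],[20,[0,0,0],0]]'; python3 st.py
python3 -m jog '[[20,[-1,-0.5,0],0],[20,[-1,-0.5,0],0],[20,[-0.5,-0.5,0],0],[20,[0,0,0],0]]'; python3 st.py
```

```text
time_s: 21.82
tool_pos: [0.517, -0.2177, 0.053]
tcp_rot: [1.177, 1.229, -1.187]
contact_force: [-14.1, -14.3, 5.7]
gripper_width: 0.022
jaw 0.0376 M [-3.038  2.595 -0.072] F [-14.1 -14.3   5.7]
time_s: 22.32
tool_pos: [0.5169, -0.2178, 0.0529]
tcp_rot: [1.178, 1.228, -1.183]
contact_force: [-6.9, -9.8, 0.2]
gripper_width: 0.0223
jaw 0.0396 M [-2.132  1.343 -0.159] F [-6.9 -9.8  0.2]
```

```bash
python3 -m jog '[[20,[-0.4,-0.5,0],0],[20,[-0.3,-0.6,0],-0.002],[20,[0,0,0],0]]'; python3 st.py
python3 -m jog '[[20,[0,0,0],0],[20,[0,0,0],0],[26,[0,0,0],0],[30,[0,0,0],0],[36,[0,0,0],0],[36,[0,0,0],0],[36,[0,0,0],0]]' 20; python3 st.py
python3 - <<'E'
from station import robot
import cv2
c=robot.read_camera("wrist");g=c["image"][:,:,::-1];cv2.imwrite("pics/w8.png",g)
E
```

```text
time_s: 22.7
tool_pos: [0.5168, -0.2179, 0.0529]
tcp_rot: [1.179, 1.228, -1.182]
contact_force: [-4.0, -6.3, -1.6]
gripper_width: 0.0228
jaw 0.0389 M [-1.467  0.868 -0.076] F [-4.  -6.3 -1.6]
time_s: 23.58
tool_pos: [0.5185, -0.2165, 0.0527]
tcp_rot: [1.179, 1.228, -1.179]
contact_force: [-0.0, 0.5, -0.1]
gripper_width: 0.0359
jaw 0.0412 M [ 0.022 -0.008  0.026] F [-0.   0.5 -0.1]
```

View pics/w8.png

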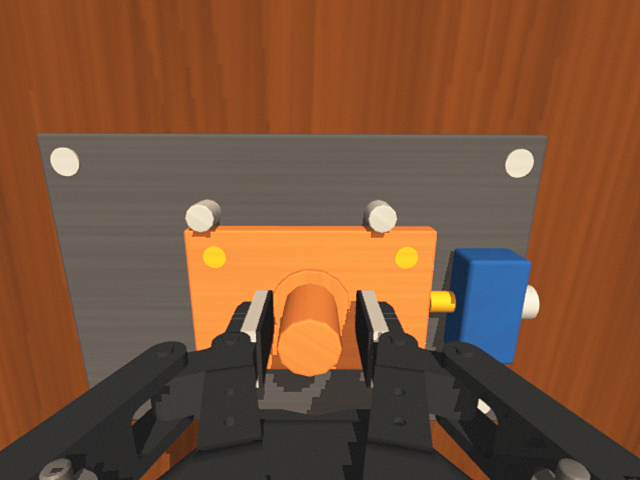

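It's released, with both dowels and the screw still touching the plate. Retracting straight up now.

```bash
python3 -m jog '[[55,[0,0,0],0],[55,[0,0,0],0],[55,[0,0,0],0],[55,[0,0,15],0],[55,[0,0,30],0],[55,[0,0,30],0],[55,[0,0,15],0],[55,[0,0,0],0],[55,[0,0,0],0]]'; python3 st.py
python3 - <<'E'
from station import robot
import cv2,pickle
c=robot.read_camera("wrist");g=c["image"][:,:,::-1];cv2.imwrite("pics/w9.png",g);pickle.dump(c,open("w9.pkl","wb"))
cv2.imwrite("pics/w9z.png",cv2.resize(g[130:350,180:480],None,fx=2.6,fy=2.6,interpolation=cv2.INTER_CUBIC))
E
```

```text
time_s: 24.75
tool_pos: [0.5181, -0.2165, 0.1421]
tcp_rot: [1.179, 1.229, -1.179]
contact_force: [0.0, 0.2, 0.0]
gripper_width: 0.0548
jaw 0.0412 M [ 0.003 -0.032 -0.033] F [0.  0.2 0. ]
```

View pics/w9z.png

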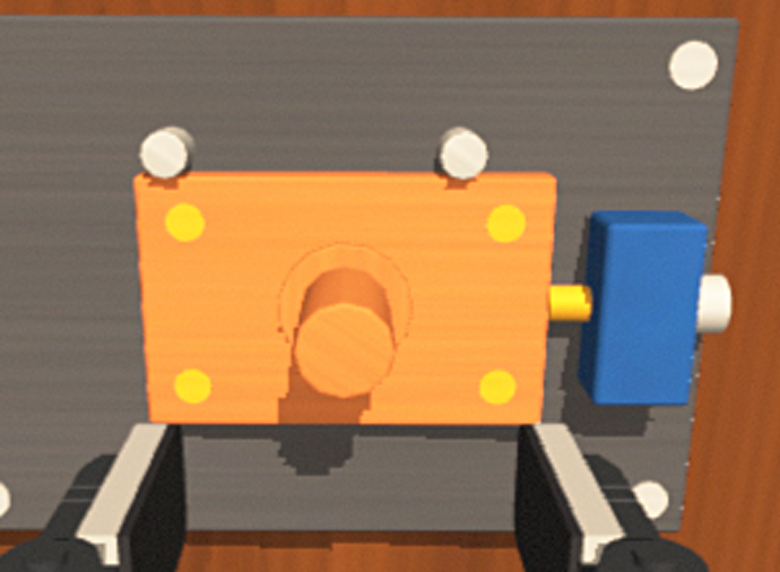

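Run:
```python
from h import *
import pickle
from station import robot
c=pickle.load(open("w9.pkl","rb"))
im=c["image"].astype(int)
m=((im[...,0]>200)&(im[...,1]>180)&(im[...,2]<90)).astype(np.uint8)
n,l,st,ce=cv2.connectedComponentsWithStats(m)
D=[ce[i] for i in range(1,n) if st[i,4]>30];print(np.round(D,1))
cr=lambda u,v:((u+.5)/2.6-.5+180,(v+.5)/2.6-.5+130)
U=lambda u,v,z:unproj(c,*cr(u,v),z)[:2]
a=U(165,153,.030);b=U(464,154,.030);d=b-a;y=np.arctan2(d[1],d[0]);F=np.array([[np.cos(y),-np.sin(y)],[np.sin(y),np.cos(y)]])
o=(a+b)/2-F@[0,.041]
P=np.array([U(*p,.026) for p in((185,222),(507,223),(498,386),(192,385))]);print(y,F.T@(P.mean(0)-o))
for i,j in((0,1),(3,2)):e=P[j]-P[i];print(np.arctan2(e[1],e[0])-y)
g=robot.read_camera("top")["image"][:,:,::-1];cv2.imwrite("pics/t9.png",g)
```

```text
[[267.9 198.1]
 [250.5 215. ]
 [374.1 215.5]
 [398.  244.6]
 [313.9 248.7]
 [253.6 278.1]
 [370.8 278.4]]
0.03782960343947499 [ 0.00785802 -0.00031505]
0.00013232864126263427
-0.00031165096588151725
```

View pics/t9.png

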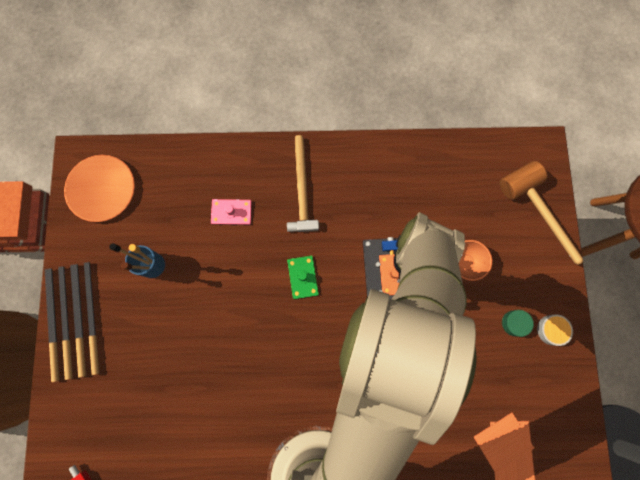

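```bash
python3 -c "
from station import robot
print(robot.sign_off())"
```

```text
the job is handed in; nothing more can be done
None
```

The bronze casting is lying flat on the jig bed, seated against both dowels and the stop screw. It is released, and I handed the job in at about 25 s of the 64 s allowed. The system gave no verdict.

**What I did:**
- I gripped the casting by its spigot, carried it over and lowered it onto the bed until the force reading showed contact.
- I found dowel A and then the screw by touch. While I felt for the screw the casting was about 0.6 mm off the bed, because it had been dragging.
- I pressed it into all three at roughly 11–14 N toward the screw and 13–14 N toward the dowels.
- While pressing, I swung the grip through a small yaw to share the load between the dowels, then eased off, let go and raised the gripper.

**Last checks:**
- **Seating:** from the wrist picture, the casting is about 0.3 mm from the ideal line on the dowels and square to within 0.001 rad. Its end is visibly touching the screw tip.
- **Robot:** it was clear of everything, with a contact force of about 0 N.
- **Bystanders:** the hammer, brush pot and look-alikes show no movement in the top view. The bowl was partly hidden by the arm, but what could be seen of it had not moved.

**Not measured:** the force on each dowel and on the screw. I judged all three pressed from the total force and from how the twisting moment changed as I swung the grip.

No check failed. The early estimates of the jig's angle disagreed (0.023–0.037 rad); the later wrist-camera views and the touch results agreed on about 0.037.

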